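# Load the reagent carrier in running order

## Robot

A 6-joint arm with a two-finger parallel gripper is mounted at the origin on a cart in front of the work surface, level with it; the furniture and walls round the work are solid. World frame = base frame: x ahead of the robot, y to its left, z up, the work surface at z = 0. Lengths are in mm, angles in rad, forces in N, time in s.
With the tool pointing down it reaches from about 400 to 925 mm from the base axis. Payload 12.5 kg.
Tool frame: the origin (TCP) lies at the very end of the fingers, on their centre line; the grasp point (between the pads) lies 19 mm behind it; x points along the fingers, y is the direction in which the jaws open and shut, and the axes are right-handed (so a half turn about x gives the same grasp; the last joint's range is limited). The gripper opens to 95 mm and grips with 3 to 60 N. Pads are 20 mm wide; open, the fingers measure 119 mm over their backs; the gripper's body (75 mm by 180 mm) begins 59 mm behind the grasp point.
Start: joints at [-1.21, 0.491, 1.559, -0, 1.092, -0.106], TCP at [281.294, -558.14, 214.661] pointing down, gripper open.
Joint ranges: [-3.1, 3.1], [-0.84, 2.19], [0.05, 2.79], [-1.13, 4.28], [0.06, 2.93], [-2.69, 2.69]. Speed limits (rad/s): [2.22, 2.22, 2.79, 3.14, 3.14, 3.14].

## Interface

Orientations are given as [roll, pitch, yaw] about the fixed x, y, z axes, in that order (R = Rz(yaw) Ry(pitch) Rx(roll)).
In Python, from cell import env, optics, job gives the robot as it stands.
- The arm moves only by the shell command python3 -m handwheel 'ROWS' [OPENING]. ROWS is JSON, a list of rows, each an object with "travel": the shift along the world's x, y, z in mm, a list of three; "roll": the turn about the world's z in degrees. In form: [{"travel": [dx, dy, dz], "roll": roll}, ...]. A call has 1 to 8 rows; each row is the pose to reach, as a shift and turn from the pose commanded when the call began; what a row does not reach only later rows make up. A row lasts 1/10 s, in which the tool goes at most 50 mm and 8.59 degrees, less where a joint would pass 70% of its speed; a pose out of reach is approached as far as the arm can. A call with a gripper value outside its range is refused whole. OPENING is the closure, from -1 (fully open) to 1 (shut), set as the call begins (- or left out, the last holds). The fingers move at their own pace and stop on an object; the grip force is fixed at half the most. Time passes only in rows, so rows that repeat a pose let the fingers close. It gives the time, the measured TCP pose, the force and the opening at its end, in the units of the state.
- env.state(): the state, without advancing time (a new reading comes with each control period).
- optics.read_camera(name): name is "scene" or "side" or "wrist"; returns the picture (400x640x3 uint8, red, green, blue); there is no depth.
- optics.camera_params(name): a dict with "fx", "fy", "cx", "cy" (pixels), "k1" (the pictures are not rectified: a ray, as slopes to the right and down, at radius r is drawn at 1 + k1 r^2 times it, then the intrinsics apply), "world_from_camera" (4x4, takes a point from camera to world coordinates). Camera axes: x right, y up, looking along -z (the intrinsics and any distortion apply to the point x, -y, -z); pixel columns grow to the right and rows downward; lengths in mm; the calibration is good to about 2 mm. A picture is of the moment at which its call begins: read the wrist's pose just before it. camera_params takes no time and is no camera call; for the wrist camera it gives the pose at the moment of the call.
- job.job_done(): hands the job in, once; it reports no verdict.
The state is a dict: "t": time; "joints": joint angles; "qvel": joint speeds; "tau": joint torques, N m; "eef_pos": TCP position; "tcp_rot": TCP orientation; "ft_force": force on the tool from outside, world axes, zero at the start; "moment": the same for the moment, N m; "opening": opening from 0.0 (shut) to 1.0 (fully open).
Only numpy, scipy, OpenCV 4.12 (cv2) and the standard library are available. Lean on these libraries where they do the work, as an engineer would, in place of code of your own. Each camera call takes 0.05 s, during which the arm holds its last target.

## Task

Move the four reagent bottles from the bench rack into the wells of the grey reagent carrier, one to a well, in their running order: the bottle that stands leftmost in the bench rack, as seen from the robot, goes into the well next to the carrier's carrying loop, the next one into the well beside it, and so on along the row. Keep the bottles upright and set each one gently down to the bottom of its well, never dropping it.

Things in the scene. Friction and masses are not known exactly. Their poses are not given: they have to be found in the camera images.
- tall_bottle: The largest bottle: cream reagent bottle with a white ribbed screw cap, 129 mm tall, body 60 mm wide, cap 36 mm wide from 110 mm up; take it round the body, whose solid outline is 60 mm wide straight up to 114 mm (shoulders counted full); about 0.22 kg. The cap does not turn. Its origin is the centre of its underside, z up along its axis; the turn about z means nothing.
- medium_bottle: The middle-sized reagent bottle with a blue ribbed screw cap, 103 mm tall, body 56 mm wide, cap 33 mm wide from 88 mm up; take it round the body, whose solid outline is 56 mm wide straight up to 92 mm (shoulders counted full); about 0.14 kg. The cap does not turn. Its origin is the centre of its underside, z up along its axis; the turn about z means nothing.
- small_bottle: The small reagent bottle with a black ribbed screw cap, 85 mm tall, body 46 mm wide, cap 27 mm wide from 72 mm up; take it round the body, whose solid outline is 46 mm wide straight up to 76 mm (shoulders counted full); about 0.09 kg. The cap does not turn. Its origin is the centre of its underside, z up along its axis; the turn about z means nothing.
- squat_jar: The squat amber jar, the shortest of the four: 66 mm tall, body 54 mm wide, with a broad white lid; glass 54 mm wide up to 36 mm, narrowing to the neck; lid 48 mm wide, from 50 to 66 mm; about 0.12 kg. The lid does not turn. Its origin is the centre of its underside, z up along its axis; the turn about z means nothing.
- cup_tall: One of four equal white cups, 84 mm apart, fixed in a row in the bench rack (low aluminium tray 354 x 100 mm, with side rods); the largest bottle starts in it. Origin: centre of its underside, 4 mm above the desk. 26 mm tall; inside 74 mm wide at the floor, 78 at the rim; floor 3 mm above the origin. y runs along the row to the robot's left, x across it away from the robot.
- cup_medium: One of four equal white cups, 84 mm apart, fixed in a row in the bench rack (low aluminium tray 354 x 100 mm, with side rods); the middle-sized bottle starts in it. Origin: centre of its underside, 4 mm above the desk. 26 mm tall; inside 74 mm wide at the floor, 78 at the rim; floor 3 mm above the origin. y runs along the row to the robot's left, x across it away from the robot.
- cup_small: One of four equal white cups, 84 mm apart, fixed in a row in the bench rack (low aluminium tray 354 x 100 mm, with side rods); the small bottle starts in it. Origin: centre of its underside, 4 mm above the desk. 26 mm tall; inside 74 mm wide at the floor, 78 at the rim; floor 3 mm above the origin. y runs along the row to the robot's left, x across it away from the robot.
- cup_squat: One of four equal white cups, 84 mm apart, fixed in a row in the bench rack (low aluminium tray 354 x 100 mm, with side rods); the squat jar starts in it. Origin: centre of its underside, 4 mm above the desk. 26 mm tall; inside 74 mm wide at the floor, 78 at the rim; floor 3 mm above the origin. y runs along the row to the robot's left, x across it away from the robot.
- carrier: The reagent carrier: fixed grey block, 340 mm along y, 88 across (x), 30 high, with four round wells 76 mm wide, 24 deep (floor 6 mm above the desk) centred at x = 0, y = +126, +42, -42, -126 mm. Origin: centre of the underside; y points to the robot's left, x away from it, turned by up to 0.2 rad. A black end plate at each end, one with the carrying loop.
- grip_end: The carrier's end plate with the carrying loop: black, 88 x 12 x 30 mm, with an upright steel loop 64 mm wide, up to 80 mm above the desk, with a black rubber grip. Fixed at the +y or the -y end of the carrier, 176 mm from its centre (50 mm from the nearest well's centre); the other end's plate has no loop. Origin: centre of the plate's underside.
Mind the look-alikes: they are no part of the job. Leave any yellow look-alike of the medium_bottle alone.

How it is judged:
By the outcome, as a careful person would: the job done as asked, in the order asked, and still so for the second after the job is handed in, with the robot touching nothing.
It also fails if it takes over 96 s, if anything falls off the work surface, if the arm or the gripper's body presses on something with over 40 N, if the wrist force passes 120 N, or if a joint passes its speed limit or range.

## Working session

There is one attempt and no reset: what is moved stays moved. The work goes in short steps, Python scripts to look and compute and a shell command to move; the robot and the scene stay as the last step left them, time stands still between calls to the robot, and variables do not carry over. Pictures are saved under pics/ and viewed, and the job is handed in when it is done.

```bash
ls; mkdir -p pics; python3 - <<'E'
from cell import env, optics, job
import cv2,json
print(env.state())
for n in ("scene","side"):
    im=optics.read_camera(n); cv2.imwrite(f"pics/{n}0.png",im[:,:,::-1])
for n in ("scene","side","wrist"):
    print(n,optics.camera_params(n))
E
```

```text
pics
{'t': 0.0, 'joints': array([-1.20959798e+00,  4.91560642e-01,  1.55950883e+00,  4.95796916e-06,
        1.09168167e+00, -1.05612646e-01]), 'qvel': array([-5.12243921e-04,  6.90364800e-04, -8.81920950e-04,  9.40887234e-05,
       -7.25974539e-04,  7.74993944e-04]), 'tau': array([-2.04291558e-03, -6.12655592e+01, -2.58178622e+01,  6.91750715e-02,
        4.82628378e-02, -8.51070740e-05]), 'eef_pos': array([ 281.19438162, -557.8702421 ,  214.0406264 ]), 'tcp_rot': array([-1.68020446,  1.56963783,  1.92819689]), 'ft_force': array([ 0.84620136,  0.57231184, -0.6794459 ]), 'moment': array([-0.04103699, -0.00817385, -0.02419881]), 'opening': 1.001140297429719}
scene {'fx': 396.4128709591373, 'fy': 396.4128709591373, 'cx': 321.26353914004096, 'cy': 194.7139389034282, 'k1': -0.04766308595707465, 'world_from_camera': array([[-8.42367394e-01,  3.43128358e-01, -4.15547955e-01,
         5.20699041e+01],
       [-5.38417269e-01, -5.68618892e-01,  6.21915911e-01,
         7.18070368e+02],
       [-2.28914330e-02,  7.47619880e-01,  6.63732248e-01,
         8.02065732e+02],
       [ 0.00000000e+
[... 366 characters left out ...]

        -9.91982473e+02],
       [ 2.09161822e-02,  7.41064743e-01,  6.71107711e-01,
         9.71794877e+02],
       [ 0.00000000e+00,  0.00000000e+00,  0.00000000e+00,
         1.00000000e+00]])}
wrist {'fx': 353.00448024380427, 'fy': 353.00448024380427, 'cx': 318.0681485635395, 'cy': 206.30959032988108, 'k1': -0.029091643443570504, 'world_from_camera': array([[ 4.50004960e-01,  8.57529108e-01,  2.49277685e-01,
         3.51099229e+02],
       [-8.93025553e-01,  4.32413502e-01,  1.24595042e-01,
        -5.23125249e+02],
       [-9.47161691e-04, -2.78679729e-01,  9.60383627e-01,
         3.84943666e+02],
       [ 0.00000000e+00,  0.00000000e+00,  0.00000000e+00,
         1.00000000e+00]])}
```

View pics/scene0.png

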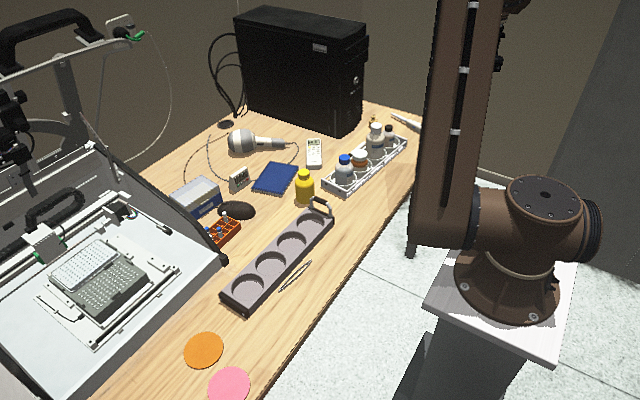

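View pics/side0.png

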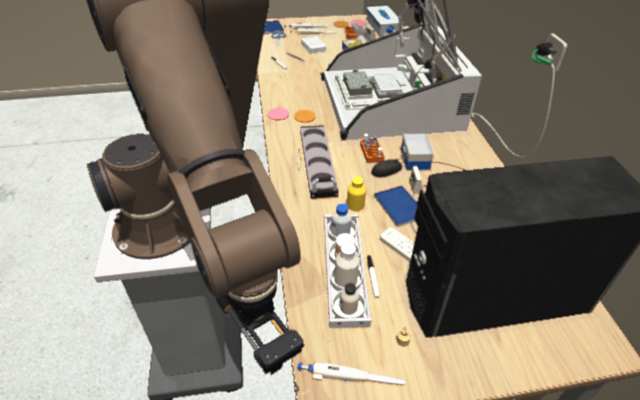

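The scene view shows, left to right from the robot: blue cap (345,160), squat jar (359,157), tall (376,132), small black cap (388,130). The yellow look-alike is at (304,187), between the rack and the carrier. The loop is at (320,205), the carrier's −y end. I'll zoom in next.

```bash
python3 - <<'E'
import cv2
a=cv2.imread("pics/scene0.png")[105:215,285:425]; cv2.imwrite("pics/c1.png",cv2.resize(a,None,fx=5,fy=5,interpolation=cv2.INTER_CUBIC))
a=cv2.imread("pics/side0.png")[115:330,270:400]; cv2.imwrite("pics/c2.png",cv2.resize(a,None,fx=2.75,fy=2.75,interpolation=cv2.INTER_CUBIC))
a=cv2.imread("pics/scene0.png")[190:325,205:345]; cv2.imwrite("pics/c3.png",cv2.resize(a,None,fx=4,fy=4,interpolation=cv2.INTER_CUBIC))
E
```

```text
(no output)
```

View pics/c1.png

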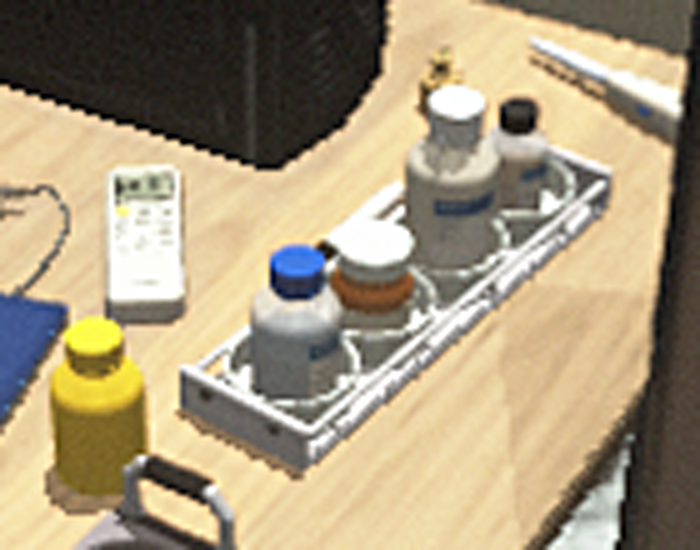

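View pics/c2.png

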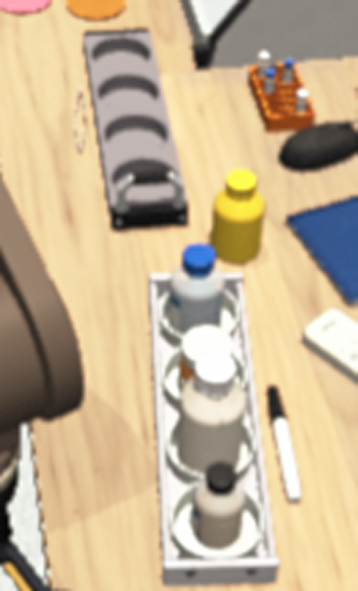

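View pics/c3.png

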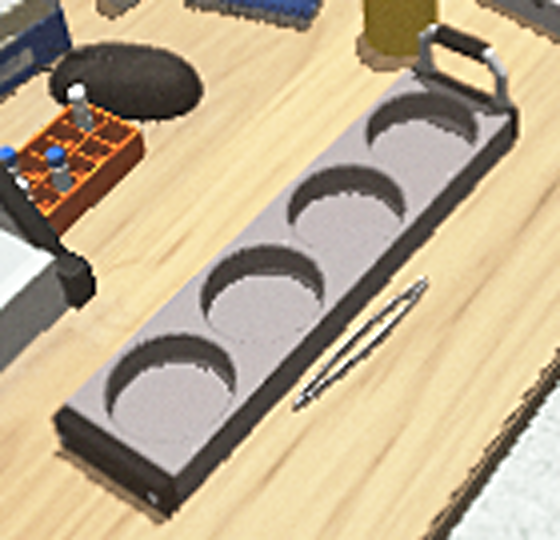

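```bash
cat > h.py <<'E'
import numpy as np, cv2
def ray(P,u,v):
    K=np.array([[P['fx'],0,P['cx']],[0,P['fy'],P['cy']],[0,0,1]])
    # iterative undistort (r of true ray): drawn = s(1+k1 r^2)
    p=cv2.undistortPoints(np.array([[[u,v]]],float),K,np.array([P['k1'],0,0,0.]))[0,0]
    T=P['world_from_camera']; d=T[:3,:3]@np.array([p[0],-p[1],-1.]); return T[:3,3],d
def onz(P,u,v,z):
    o,d=ray(P,u,v); return o+d*(z-o[2])/d[2]
def proj(P,X):
    T=P['world_from_camera']; c=T[:3,:3].T@(np.asarray(X,float)-T[:3,3]); a=np.array([c[0],-c[1]])/-c[2]
    a=a*(1+P['k1']*(a@a)); return np.array([P['fx']*a[0]+P['cx'],P['fy']*a[1]+P['cy']])
E
python3 - <<'E'
from cell import optics
from h import *
np.set_printoptions(precision=1,suppress=True)
S=optics.camera_params("scene");D=optics.camera_params("side")
f=lambda p,o,s:((p[0]+.5)/s-.5+o[0],(p[1]+.5)/s-.5+o[1])
for n,z,p,q in [("med",110,(300,262),(199,256)),("jar",73,(372,242),None),("tall",136,(457,103),(216,363)),("small",92,(519,108),(221,473))]:
    print(n,onz(S,*f(p,(285,105),5),z), onz(D,*f(q,(270,115),2.75),z) if q else '')
for l,r in [((105,398),(236,385)),((202,303),(323,295)),((288,213),(405,212)),((366,138),(478,130))]:
    a=onz(S,*f(l,(205,190),4),30);b=onz(S,*f(r,(205,190),4),30); print((a+b)/2,np.linalg.norm(a-b))
print("yellow",onz(S,*f((97,335),(285,105),5),103),onz(D,*f((241,182),(270,115),2.75),103))
E
```

```text
med [ 516.5 -106.7  110. ] [ 518.9 -112.   110. ]
jar [ 513.3 -192.2   73. ] 
tall [ 498.9 -272.5  136. ] [ 501.7 -273.6  136. ]
small [ 490.2 -353.4   92. ] [ 491.2 -358.1   92. ]
[507.6 360.   30. ] 76.5259262672218
[503.9 277.4  30. ] 74.49824391966119
[501.1 192.8  30. ] 75.95072948562986
[498.7 108.3  30. ] 76.28111218538623
yellow [585.3   4.9 103. ] [586.   -0.1 103. ]
```

```bash
cat >> h.py <<'E'
from scipy.spatial.transform import Rotation as Ro
def jaw(s):
    R=Ro.from_euler('xyz',s['tcp_rot']).as_matrix(); return R[:,0],R[:,1],np.degrees(np.arctan2(R[1,1],R[0,1]))
E
python3 - <<'E'
from cell import optics,env
from h import *
np.set_printoptions(precision=3,suppress=True)
print(jaw(env.state()))
S=optics.camera_params("scene");D=optics.camera_params("side")
for z in (0,40,80): print(z,onz(S,222,262,z))
print(onz(D,343,138,0),onz(D,340,72,0))
E
```

```text
(array([-0.   ,  0.001, -1.   ]), array([ 0.45 , -0.893, -0.001]), np.float64(-63.256201775936695))
0 [633.03  320.266   0.   ]
40 [604.057 340.105  40.   ]
80 [575.084 359.944  80.   ]
[618.442 360.375   0.   ] [702.825 862.664   0.   ]
```

Candidates:
- medium = blue cap at scene (345,157). Its look-alike, the yellow bottle at (304,172), stands outside the rack, so I leave it.
- jar at (359,153)
- tall at (376,125)
- small at (388,126)

The crop confirms the cap colours and the order medium, jar, tall, small. Next I swing over the rack for a wrist-camera check.

```bash
python3 -m handwheel '[{"travel":[28,38,15],"roll":7},{"travel":[56,77,30],"roll":14},{"travel":[84,115,45],"roll":21},{"travel":[112,154,60],"roll":29},{"travel":[140,192,75],"roll":36},{"travel":[168,231,90],"roll":43},{"travel":[196,270,105],"roll":50},{"travel":[224,308,116],"roll":57}]' -1 && python3 -m handwheel '[{"travel":[0,0,0],"roll":0},{"travel":[0,0,0],"roll":0},{"travel":[0,0,0],"roll":0}]'; python3 - <<'E'
from cell import optics,env
from h import *
import pickle
P=optics.camera_params("wrist"); im=optics.read_camera("wrist"); cv2.imwrite("pics/w1.png",im[:,:,::-1]); pickle.dump(P,open("w1.pkl","wb"))
s=env.state(); print(s['eef_pos'],jaw(s)[2],s['ft_force'],s['t'])
E
```

```text
t: 0.9
eef_pos: [506.1, -248.3, 331.5]
tcp_rot: [1.155, 1.57, -0.52]
ft_force: [0.3, -1.7, -0.4]
opening: 1.002
t: 1.2
eef_pos: [504.7, -250.7, 330.1]
tcp_rot: [-1.822, 1.57, 2.78]
ft_force: [0.0, -0.4, 0.5]
opening: 1.0
[ 504.5926526  -250.99806239  330.0886677 ] -6.375857619667441 [-0.63158134  0.07380649 -0.84414007] 1.25
```

View pics/w1.png

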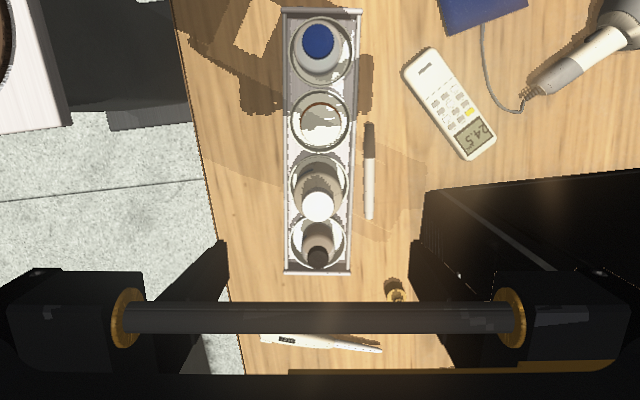

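```bash
python3 - <<'E'
import cv2
a=cv2.imread("pics/w1.png")[10:275,275:365]; cv2.imwrite("pics/c4.png",cv2.rotate(cv2.resize(a,None,fx=3,fy=3,interpolation=cv2.INTER_CUBIC),cv2.ROTATE_90_COUNTERCLOCKWISE))
E
```

```text
(no output)
```

View pics/c4.png

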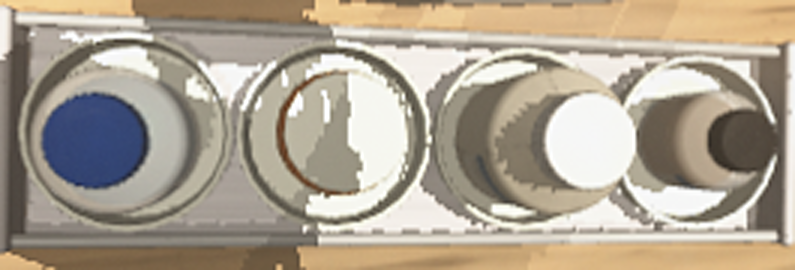

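```bash
python3 - <<'E'
from h import *
import pickle
np.set_printoptions(precision=1,suppress=True)
P=pickle.load(open("w1.pkl","rb"))
for n,z,p in [("med",110,(95,141)),("jar",73,(345,131)),("tall",136,(591,141)),("small",92,(744,139)),("cup1",30,(124,131)),("cup2",30,(335,131)),("cup4",30,(700,139))]:
    print(n,onz(P,275+(269-p[1])/3,10+p[0]/3,z))
E
```

```text
med [ 519.1 -111.5  110. ]
jar [ 513.5 -196.9   73. ]
tall [ 500.5 -278.8  136. ]
small [ 492.4 -358.2   92. ]
cup1 [ 523.2 -110.4   30. ]
cup2 [ 513.9 -195.1   30. ]
cup4 [ 491.8 -363.6   30. ]
```

```bash
python3 -m handwheel '[{"travel":[4,46,0],"roll":0},{"travel":[9,93,-20],"roll":0},{"travel":[13,139,-60],"roll":0},{"travel":[13,139,-105],"roll":0},{"travel":[13,139,-150],"roll":0},{"travel":[13,139,-195],"roll":0},{"travel":[13,139,-240],"roll":0},{"travel":[13,139,-283],"roll":0}]' -1 && python3 -m handwheel '[{"travel":[0,0,0],"roll":0},{"travel":[0,0,0],"roll":0}]'; python3 - <<'E'
from cell import optics,env
from h import *
im=optics.read_camera("side"); cv2.imwrite("pics/s1.png",cv2.resize(im[130:340,230:420,::-1],None,fx=2.8,fy=2.8))
E
```

```text
t: 2.05
eef_pos: [517.6, -112.3, 45.7]
tcp_rot: [-1.532, 1.571, 3.069]
ft_force: [1.3, -0.7, -0.5]
opening: 1.001
t: 2.25
eef_pos: [518.1, -112.0, 48.0]
tcp_rot: [-1.777, 1.569, 2.824]
ft_force: [0.1, 0.3, 0.3]
opening: 0.997
```

View pics/s1.png

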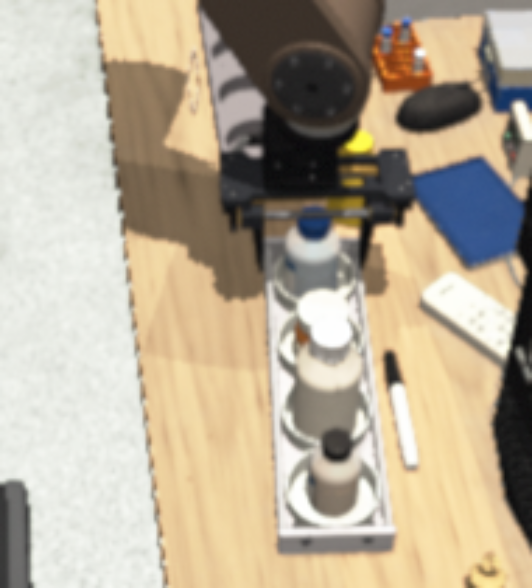

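The fingers straddle the medium bottle in the side view, so I close.

```bash
python3 -m handwheel '[{"travel":[0,0,0],"roll":0},{"travel":[0,0,0],"roll":0},{"travel":[0,0,0],"roll":0},{"travel":[0,0,0],"roll":0},{"travel":[0,0,0],"roll":0},{"travel":[0,0,0],"roll":0}]' 1 && python3 -m handwheel '[{"travel":[0,0,5],"roll":0},{"travel":[0,0,20],"roll":0},{"travel":[0,0,45],"roll":0},{"travel":[0,0,75],"roll":0},{"travel":[0,0,105],"roll":0},{"travel":[0,0,130],"roll":0},{"travel":[0,0,130],"roll":0}]' 
```

```text
t: 2.9
eef_pos: [518.5, -111.1, 47.9]
tcp_rot: [1.378, 1.57, -0.302]
ft_force: [1.3, -0.0, 3.3]
opening: 0.588
t: 3.6
eef_pos: [519.3, -111.4, 180.7]
tcp_rot: [1.346, 1.566, -0.333]
ft_force: [0.6, 0.1, -2.2]
opening: 0.59
```

```bash
python3 -m handwheel '[{"travel":[-2,20,10],"roll":0},{"travel":[-5,55,30],"roll":1},{"travel":[-9,95,60],"roll":3},{"travel":[-13,135,80],"roll":4},{"travel":[-16,165,90],"roll":4},{"travel":[-18,181,92],"roll":4},{"travel":[-18,181,92],"roll":4},{"travel":[-18,181,92],"roll":4}]' ; python3 - <<'E'
from cell import optics,env
from h import *
import pickle
P=optics.camera_params("wrist"); im=optics.read_camera("wrist"); cv2.imwrite("pics/w2.png",im[:,:,::-1]); pickle.dump(P,open("w2.pkl","wb"))
s=env.state(); print(s['eef_pos'],jaw(s)[2],s['ft_force'],s['t'])
E
```

```text
t: 4.4
eef_pos: [500.0, 69.8, 268.8]
tcp_rot: [-1.355, 1.569, -2.965]
ft_force: [0.3, 0.0, -1.6]
opening: 0.587
[500.11986937  69.33309066 268.79417945] -2.2595075964742253 [ 0.42443786 -0.32495477 -2.0379819 ] 4.45
```

View pics/w2.png

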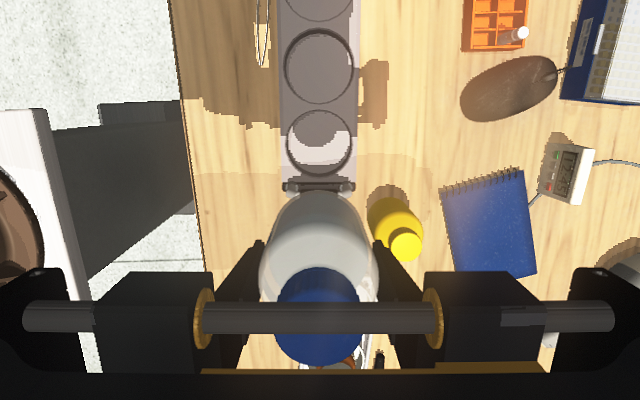

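```bash
python3 - <<'E'
from h import *
import pickle
np.set_printoptions(precision=1,suppress=True)
P=pickle.load(open("w2.pkl","rb"))
im=cv2.imread("pics/w2.png"); cv2.imwrite("pics/c5.png",cv2.resize(im[0:200,260:380],None,fx=3,fy=3,interpolation=cv2.INTER_CUBIC))
for p in [(319,142),(318.5,68),(286.5,142),(351.5,142),(319,109),(319,176),(318.5,29.5),(318.5,104)]: print(onz(P,*p,30))
E
```

```text
[501.6 105.9  30. ]
[504.1 185.9  30. ]
[464.3 107.4  30. ]
[538.9 104.5  30. ]
[503.  142.6  30. ]
[500.1  66.3  30. ]
[505.6 224.4  30. ]
[502.6 148.   30. ]
```

View pics/c5.png

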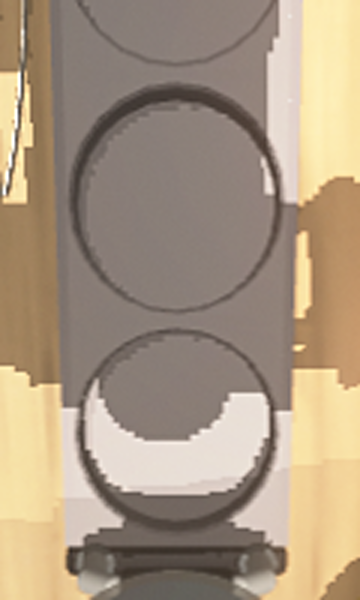

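```bash
python3 -m handwheel '[{"travel":[0,18,0],"roll":0},{"travel":[0,35,-10],"roll":0},{"travel":[0,35,-50],"roll":0},{"travel":[0,35,-95],"roll":0},{"travel":[0,35,-135],"roll":0},{"travel":[0,35,-160],"roll":0},{"travel":[0,35,-170],"roll":0},{"travel":[0,35,-170],"roll":0}]' ; python3 - <<'E'
from cell import optics,env
from h import *
im=optics.read_camera("scene"); cv2.imwrite("pics/s2.png",cv2.resize(im[120:320,200:400,::-1],None,fx=3,fy=3))
s=env.state(); print(s['eef_pos'],jaw(s)[2],s['ft_force'],s['t'])
E
```

```text
t: 5.25
eef_pos: [500.0, 104.1, 98.6]
tcp_rot: [-1.427, 1.568, -3.038]
ft_force: [0.5, 0.7, -1.2]
opening: 0.588
[500.59831418 104.30397194  99.73708418] -2.3026865087036534 [-0.88751632 -0.17536323 -0.84657228] 5.3
```

View pics/s2.png

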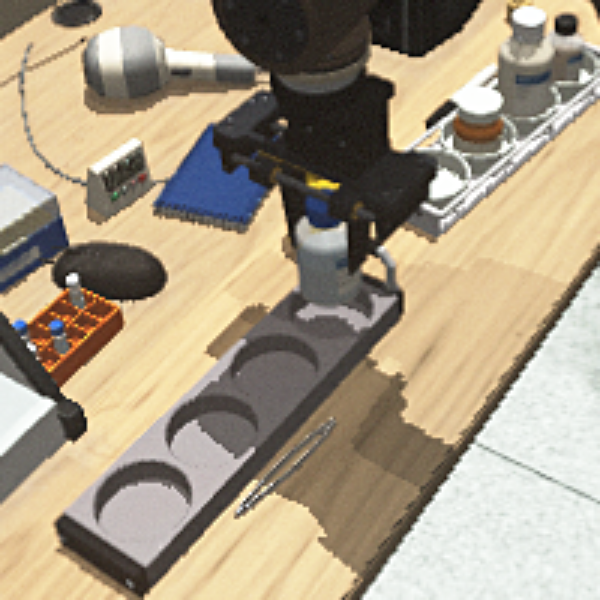

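The bottle hangs over the well by the loop. I lower it in small steps.

```bash
python3 -m handwheel '[{"travel":[0,1,-15],"roll":0},{"travel":[0,1,-30],"roll":0},{"travel":[0,1,-40],"roll":0},{"travel":[0,1,-46],"roll":0},{"travel":[0,1,-49],"roll":0},{"travel":[0,1,-51],"roll":0},{"travel":[0,1,-52],"roll":0},{"travel":[0,1,-52],"roll":0}]' && python3 -m handwheel '[{"travel":[0,0,-0.5],"roll":0},{"travel":[0,0,-1],"roll":0},{"travel":[0,0,-1],"roll":0}]'
```

```text
t: 6.1
eef_pos: [500.4, 105.9, 47.9]
tcp_rot: [1.628, 1.57, 0.018]
ft_force: [-0.1, 0.3, -1.2]
opening: 0.583
t: 6.4
eef_pos: [500.4, 105.9, 46.9]
tcp_rot: [1.621, 1.57, 0.011]
ft_force: [0.5, -0.6, 1.4]
opening: 0.588
```

```bash
python3 -m handwheel '[{"travel":[0,0,-0.5],"roll":0},{"travel":[0,0,-0.5],"roll":0}]'; python3 -m handwheel '[{"travel":[0,0,-0.5],"roll":0},{"travel":[0,0,-0.5],"roll":0}]'
```

```text
t: 6.6
eef_pos: [500.4, 105.9, 46.8]
tcp_rot: [1.686, 1.57, 0.075]
ft_force: [-1.4, -0.1, 9.2]
opening: 0.584
t: 6.8
eef_pos: [500.5, 105.9, 46.8]
tcp_rot: [1.651, 1.57, 0.041]
ft_force: [-3.5, -0.8, 17.4]
opening: 0.584
```

```bash
python3 -m handwheel '[{"travel":[0,0,1],"roll":0},{"travel":[0,0,1],"roll":0},{"travel":[0,0,1],"roll":0},{"travel":[0,0,1],"roll":0},{"travel":[0,0,1],"roll":0}]' -1 && python3 -m handwheel '[{"travel":[0,0,15],"roll":0},{"travel":[0,0,50],"roll":0},{"travel":[0,0,90],"roll":0},{"travel":[0,0,130],"roll":0},{"travel":[1,-40,145],"roll":0},{"travel":[2,-90,149],"roll":0},{"travel":[4,-139,149],"roll":-1},{"travel":[6,-186,149],"roll":-2}]' && python3 -m handwheel '[{"travel":[3,-50,0],"roll":-1},{"travel":[6,-95,0],"roll":-2},{"travel":[7,-115,-15],"roll":-2},{"travel":[7,-115,-50],"roll":-2},{"travel":[7,-115,-95],"roll":-2},{"travel":[7,-115,-130],"roll":-2},{"travel":[7,-115,-150],"roll":-2},{"travel":[7,-115,-150],"roll":-2}]';  python3 - <<'E'
from cell import optics,env
from h import *
im=optics.read_camera("scene"); cv2.imwrite("pics/s3.png",cv2.resize(im[90:290,230:430,::-1],None,fx=3,fy=3))
s=env.state(); print(s['eef_pos'],jaw(s)[2],s['ft_force'],s['t'],s['opening'])
E
```

```text
t: 7.3
eef_pos: [500.2, 105.9, 46.5]
tcp_rot: [-1.338, 1.571, -2.948]
ft_force: [-0.0, 0.3, -0.5]
opening: 0.949
t: 8.1
eef_pos: [506.1, -82.0, 196.0]
tcp_rot: [1.359, 1.57, -0.286]
ft_force: [0.6, 0.1, -0.8]
opening: 0.995
t: 8.9
eef_pos: [512.0, -194.5, 43.1]
tcp_rot: [-1.948, 1.566, 2.655]
ft_force: [0.2, 0.3, 0.6]
opening: 0.999
[ 512.83902291 -194.93303693   44.84909816] -6.259076152045836 [0.10106218 0.31311123 0.93559597] 8.95 0.9984411607848181
```

View pics/s3.png

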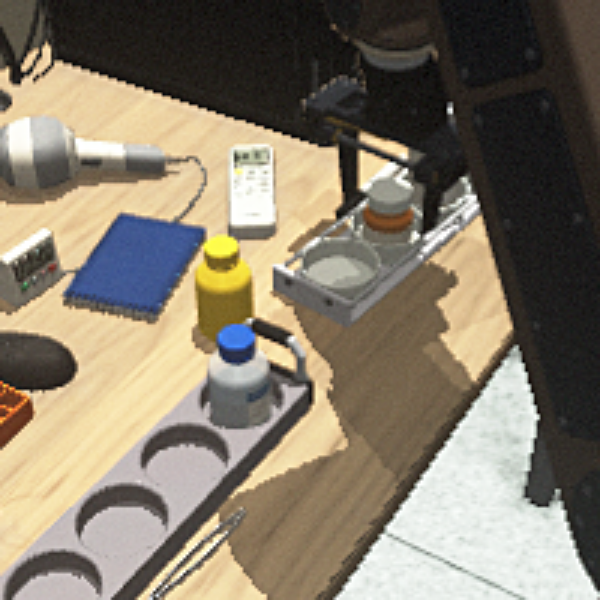

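The medium bottle stands upright in the loop-side well, and the jaws straddle the jar at (388,210) in the crop. I close on the lid.

```bash
python3 -m handwheel '[{"travel":[0,0,0],"roll":0},{"travel":[0,0,0],"roll":0},{"travel":[0,0,0],"roll":0},{"travel":[0,0,0],"roll":0},{"travel":[0,0,0],"roll":0},{"travel":[0,0,0],"roll":0},{"travel":[0,0,0],"roll":0}]' 1 && python3 -m handwheel '[{"travel":[0,0,5],"roll":0},{"travel":[0,0,20],"roll":0},{"travel":[0,0,45],"roll":0},{"travel":[0,0,75],"roll":0},{"travel":[0,0,105],"roll":0},{"travel":[0,0,130],"roll":0},{"travel":[0,0,130],"roll":0}]'; python3 - <<'E'
from cell import optics,env
from h import *
im=optics.read_camera("scene"); cv2.imwrite("pics/s4.png",cv2.resize(im[60:260,250:450,::-1],None,fx=3,fy=3))
E
```

```text
t: 9.65
eef_pos: [513.3, -195.2, 45.7]
tcp_rot: [1.266, 1.571, -0.414]
ft_force: [-0.4, 1.1, 1.1]
opening: 0.504
t: 10.35
eef_pos: [514.3, -195.6, 178.9]
tcp_rot: [1.198, 1.565, -0.482]
ft_force: [1.0, 0.2, -0.6]
opening: 0.503
```

View pics/s4.png

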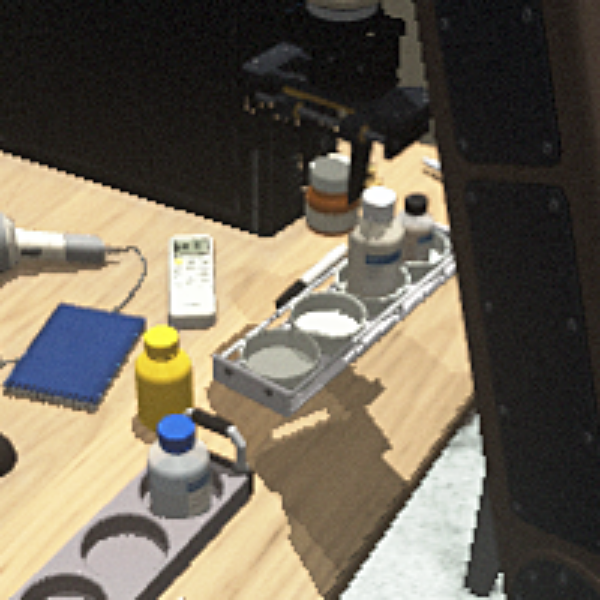

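```bash
python3 -m handwheel '[{"travel":[-1,15,15],"roll":0},{"travel":[-2,50,30],"roll":0},{"travel":[-4,95,40],"roll":1},{"travel":[-5,140,40],"roll":2},{"travel":[-7,185,40],"roll":3},{"travel":[-8,230,40],"roll":4},{"travel":[-9,275,40],"roll":4},{"travel":[-9,315,40],"roll":4}]' && python3 -m handwheel '[{"travel":[-1,35,0],"roll":0},{"travel":[-1,58,0],"roll":0},{"travel":[-1,69,-10],"roll":0},{"travel":[-1,69,-40],"roll":0},{"travel":[-1,69,-80],"roll":0},{"travel":[-1,69,-105],"roll":0},{"travel":[-1,69,-115],"roll":0},{"travel":[-1,69,-115],"roll":0}]';  python3 - <<'E'
from cell import optics,env
from h import *
im=optics.read_camera("scene"); cv2.imwrite("pics/s5.png",cv2.resize(im[120:320,200:400,::-1],None,fx=3,fy=3))
s=env.state(); print(s['eef_pos'],jaw(s)[2],s['ft_force'],s['t'],s['opening'])
E
```

```text
t: 11.2
eef_pos: [503.0, 122.6, 215.3]
tcp_rot: [-1.515, 1.569, -3.124]
ft_force: [0.5, 0.1, -1.0]
opening: 0.499
t: 12.0
eef_pos: [502.5, 188.5, 99.3]
tcp_rot: [-1.279, 1.568, -2.89]
ft_force: [0.0, 0.5, -0.8]
opening: 0.5
[503.21240831 188.68211807 100.55964501] -2.2733557102573223 [-0.15156475  0.33757489 -0.29533095] 12.05 0.5070243136134872
```

View pics/s5.png

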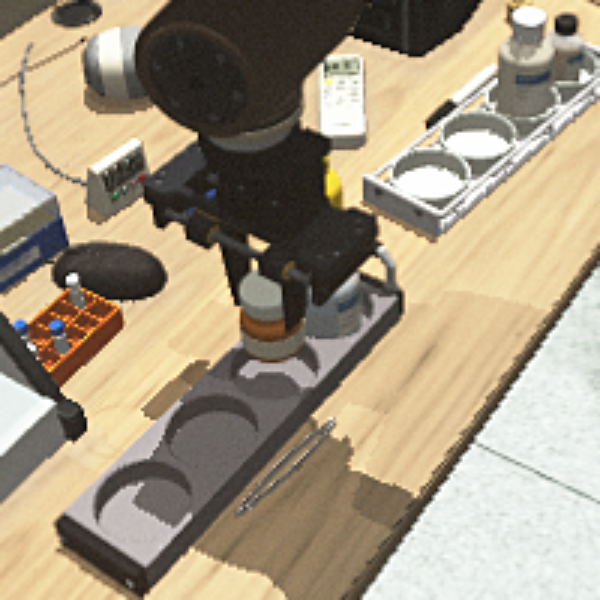

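```bash
python3 -m handwheel '[{"travel":[0,0,-15],"roll":0},{"travel":[0,0,-32],"roll":0},{"travel":[0,0,-43],"roll":0},{"travel":[0,0,-49],"roll":0},{"travel":[0,0,-52],"roll":0},{"travel":[0,0,-54],"roll":0},{"travel":[0,0,-55],"roll":0},{"travel":[0,0,-55],"roll":0}]' && python3 -m handwheel '[{"travel":[0,0,-0.5],"roll":0},{"travel":[0,0,-1],"roll":0},{"travel":[0,0,-1],"roll":0}]'; python3 -m handwheel '[{"travel":[0,0,-0.5],"roll":0},{"travel":[0,0,-0.5],"roll":0}]'
```

```text
t: 12.85
eef_pos: [503.4, 188.9, 45.9]
tcp_rot: [1.771, 1.57, 0.16]
ft_force: [-0.2, -0.0, -1.9]
opening: 0.505
t: 13.15
eef_pos: [503.4, 188.9, 44.8]
tcp_rot: [1.732, 1.57, 0.122]
ft_force: [0.5, 0.8, -1.5]
opening: 0.506
t: 13.35
eef_pos: [503.4, 188.9, 44.7]
tcp_rot: [1.813, 1.57, 0.203]
ft_force: [-1.7, -1.1, 6.5]
opening: 0.501
```

The force rises to 6.5 N, so the jar is on the bottom. I release it and go to the tall bottle.

```bash
python3 -m handwheel '[{"travel":[0,0,0.5],"roll":0},{"travel":[0,0,0.5],"roll":0},{"travel":[0,0,0.5],"roll":0},{"travel":[0,0,0.5],"roll":0},{"travel":[0,0,0.5],"roll":0}]' -1 && python3 -m handwheel '[{"travel":[0,0,15],"roll":0},{"travel":[0,0,50],"roll":0},{"travel":[0,0,95],"roll":0},{"travel":[0,0,140],"roll":0},{"travel":[0,-20,175],"roll":0},{"travel":[0,-65,177],"roll":0},{"travel":[0,-114,177],"roll":0},{"travel":[0,-163,177],"roll":0}]' && python3 -m handwheel '[{"travel":[0,-49,0],"roll":0},{"travel":[0,-98,0],"roll":0},{"travel":[0,-147,0],"roll":-1},{"travel":[-1,-196,0],"roll":-2},{"travel":[-2,-245,0],"roll":-4},{"travel":[-3,-285,0],"roll":-4},{"travel":[-3,-302,0],"roll":-4},{"travel":[-3,-302,0],"roll":-4}]';  python3 - <<'E'
from cell import optics,env
from h import *
import pickle
im=optics.read_camera("scene"); cv2.imwrite("pics/s6.png",cv2.resize(im[90:290,230:430,::-1],None,fx=3,fy=3))
P=optics.camera_params("wrist");im=optics.read_camera("wrist"); cv2.imwrite("pics/w6.png",im[:,:,::-1]);pickle.dump(P,open("w6.pkl","wb"))
s=env.state(); print(s['eef_pos'],jaw(s)[2],s['ft_force'],s['t'],s['opening'])
E
```

```text
t: 13.85
eef_pos: [503.3, 188.9, 44.6]
tcp_rot: [-0.266, 1.571, -1.876]
ft_force: [0.1, -0.7, 1.0]
opening: 0.868
t: 14.65
eef_pos: [503.0, 24.5, 222.1]
tcp_rot: [1.528, 1.57, -0.081]
ft_force: [0.8, -0.8, 0.3]
opening: 1.0
t: 15.45
eef_pos: [500.0, -277.7, 221.2]
tcp_rot: [-2.063, 1.57, 2.538]
ft_force: [-0.5, 1.0, -0.7]
opening: 1.0
[ 500.16150201 -275.24784134  221.44893457] -6.25959755733176 [ 0.54669995 -0.15423285  0.57200277] 15.55 0.9972810652537556
```

View pics/s6.png

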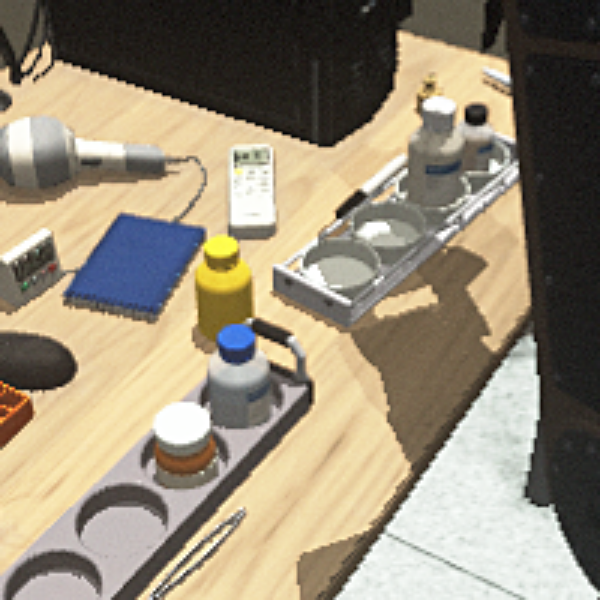

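View pics/w6.png

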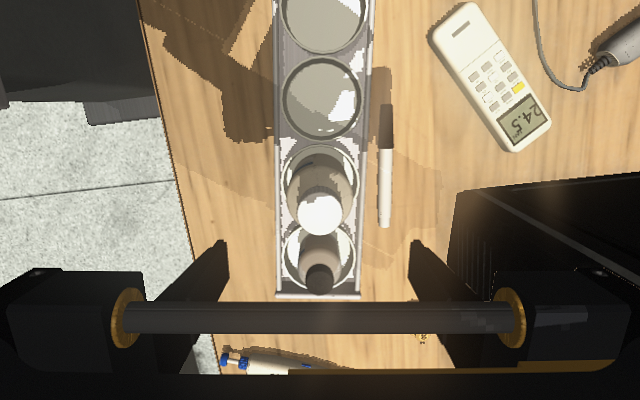

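```bash
python3 - <<'E'
from h import *
import pickle
P=pickle.load(open("w6.pkl","rb"))
print(onz(P,321,214,136),onz(P,319,278,92))
E
```

```text
[ 501.54521366 -278.51793223  136.        ] [ 491.67604861 -354.81759761   92.        ]
```

```bash
python3 -m handwheel '[{"travel":[0,-1,-15],"roll":0},{"travel":[0,-1,-50],"roll":0},{"travel":[0,-1,-90],"roll":0},{"travel":[0,-1,-125],"roll":0},{"travel":[0,-1,-145],"roll":0},{"travel":[0,-1,-153],"roll":0},{"travel":[0,-1,-153],"roll":0},{"travel":[0,-1,-153],"roll":0}]' && python3 -m handwheel '[{"travel":[0,0,0],"roll":0},{"travel":[0,0,0],"roll":0},{"travel":[0,0,0],"roll":0},{"travel":[0,0,0],"roll":0},{"travel":[0,0,0],"roll":0},{"travel":[0,0,0],"roll":0}]' 1 && python3 -m handwheel '[{"travel":[0,0,5],"roll":0},{"travel":[0,0,20],"roll":0},{"travel":[0,0,45],"roll":0},{"travel":[0,0,75],"roll":0},{"travel":[0,0,105],"roll":0},{"travel":[0,0,135],"roll":0},{"travel":[0,0,150],"roll":0},{"travel":[0,0,150],"roll":0}]'; python3 - <<'E'
from cell import optics,env
from h import *
im=optics.read_camera("side"); cv2.imwrite("pics/s7.png",cv2.resize(im[100:340,230:420,::-1],None,fx=2.5,fy=2.5))
E
```

```text
t: 16.35
eef_pos: [500.9, -276.8, 69.8]
tcp_rot: [1.114, 1.569, -0.565]
ft_force: [1.2, 0.2, -0.4]
opening: 1.0
t: 16.95
eef_pos: [500.4, -277.2, 68.8]
tcp_rot: [1.185, 1.57, -0.495]
ft_force: [1.0, 0.0, 2.0]
opening: 0.629
t: 17.75
eef_pos: [500.7, -277.4, 220.8]
tcp_rot: [1.072, 1.567, -0.608]
ft_force: [-0.6, -0.9, -2.5]
opening: 0.626
```

View pics/s7.png

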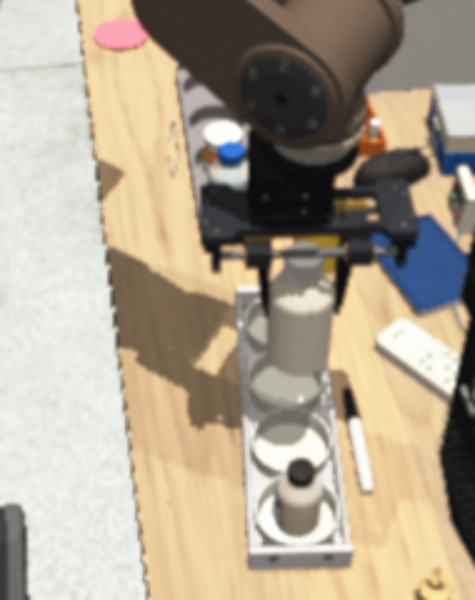

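```bash
python3 -m handwheel '[{"travel":[0,15,5],"roll":0},{"travel":[0,50,10],"roll":0},{"travel":[0,95,15],"roll":1},{"travel":[1,140,15],"roll":2},{"travel":[2,185,15],"roll":3},{"travel":[2,230,15],"roll":4},{"travel":[3,275,15],"roll":4},{"travel":[3,320,15],"roll":4}]' && python3 -m handwheel '[{"travel":[1,45,0],"roll":0},{"travel":[1,90,0],"roll":0},{"travel":[2,135,0],"roll":0},{"travel":[2,175,0],"roll":0},{"travel":[3,207,0],"roll":0},{"travel":[3,225,0],"roll":0},{"travel":[3,230,-10],"roll":0},{"travel":[3,230,-30],"roll":0}]' && python3 -m handwheel '[{"travel":[0,0,-30],"roll":0},{"travel":[0,0,-55],"roll":0},{"travel":[0,0,-70],"roll":0},{"travel":[0,0,-75],"roll":0},{"travel":[0,0,-75],"roll":0}]';  python3 - <<'E'
from cell import optics,env
from h import *
im=optics.read_camera("scene"); cv2.imwrite("pics/s8.png",cv2.resize(im[120:320,180:380,::-1],None,fx=3,fy=3))
s=env.state(); print(s['eef_pos'],jaw(s)[2],s['ft_force'],s['t'],s['opening'])
E
```

```text
t: 18.6
eef_pos: [502.1, 45.3, 232.7]
tcp_rot: [-1.636, 1.569, 3.037]
ft_force: [0.6, 0.2, -2.1]
opening: 0.629
t: 19.4
eef_pos: [506.1, 273.1, 203.3]
tcp_rot: [1.788, 1.57, 0.179]
ft_force: [-1.1, -1.0, -2.4]
opening: 0.628
t: 19.9
eef_pos: [506.0, 272.0, 127.8]
tcp_rot: [-1.066, 1.569, -2.677]
ft_force: [0.0, -0.3, -2.2]
opening: 0.628
[506.34693584 272.29057931 128.67954801] -2.2908308919220928 [ 0.33808109  0.17851505 -1.62856751] 19.95 0.6256446441727583
```

View pics/s8.png

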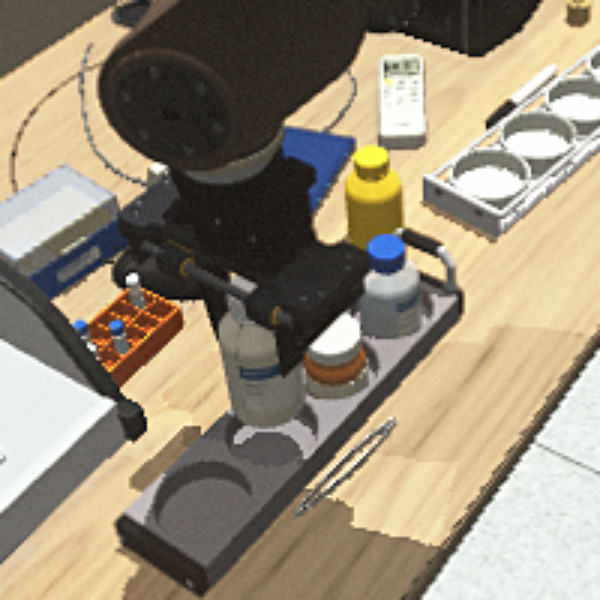

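```bash
python3 -m handwheel '[{"travel":[0,0,-12],"roll":0},{"travel":[0,0,-25],"roll":0},{"travel":[0,0,-32],"roll":0},{"travel":[0,0,-36],"roll":0},{"travel":[0,0,-40],"roll":0},{"travel":[0,0,-44],"roll":0},{"travel":[0,0,-48],"roll":0},{"travel":[0,0,-48],"roll":0}]' ; python3 -m handwheel '[{"travel":[0,0,-4],"roll":0},{"travel":[0,0,-8],"roll":0},{"travel":[0,0,-10],"roll":0},{"travel":[0,0,-11],"roll":0},{"travel":[0,0,-12],"roll":0},{"travel":[0,0,-12],"roll":0}]'; python3 -m handwheel '[{"travel":[0,0,-0.5],"roll":0},{"travel":[0,0,-1],"roll":0},{"travel":[0,0,-1],"roll":0}]';
```

```text
t: 20.75
eef_pos: [506.1, 272.8, 80.2]
tcp_rot: [-1.085, 1.57, -2.695]
ft_force: [0.2, 0.1, -2.5]
opening: 0.631
t: 21.35
eef_pos: [506.3, 272.9, 68.6]
tcp_rot: [1.115, 1.571, -0.495]
ft_force: [-0.8, 0.8, -2.4]
opening: 0.627
t: 21.65
eef_pos: [506.4, 272.9, 67.8]
tcp_rot: [1.845, 1.57, 0.235]
ft_force: [0.8, 0.4, -1.8]
opening: 0.63
```

```bash
python3 -m handwheel '[{"travel":[0,0,-0.5],"roll":0},{"travel":[0,0,-0.5],"roll":0}]';python3 -m handwheel '[{"travel":[0,0,-0.5],"roll":0},{"travel":[0,0,-0.5],"roll":0}]'
```

```text
t: 21.85
eef_pos: [506.4, 272.9, 67.7]
tcp_rot: [1.965, 1.57, 0.355]
ft_force: [-1.2, -0.7, 5.5]
opening: 0.627
t: 22.05
eef_pos: [506.5, 272.9, 67.6]
tcp_rot: [1.952, 1.57, 0.342]
ft_force: [-2.8, -2.0, 9.8]
opening: 0.628
```

```bash
python3 -m handwheel '[{"travel":[0,0,0.5],"roll":0},{"travel":[0,0,0.5],"roll":0},{"travel":[0,0,0.5],"roll":0},{"travel":[0,0,0.5],"roll":0},{"travel":[0,0,0.5],"roll":0}]' -1 && python3 -m handwheel '[{"travel":[0,0,15],"roll":0},{"travel":[0,0,50],"roll":0},{"travel":[0,0,95],"roll":0},{"travel":[0,0,135],"roll":0},{"travel":[0,-20,155],"roll":0},{"travel":[0,-65,155],"roll":0},{"travel":[-1,-114,155],"roll":0},{"travel":[-2,-163,155],"roll":0}]' && python3 -m handwheel '[{"travel":[-1,-49,0],"roll":0},{"travel":[-2,-98,0],"roll":0},{"travel":[-3,-147,0],"roll":-1},{"travel":[-4,-196,0],"roll":-2},{"travel":[-6,-245,0],"roll":-4},{"travel":[-8,-294,0],"roll":-4},{"travel":[-10,-343,0],"roll":-4},{"travel":[-11,-390,0],"roll":-4}]' && python3 -m handwheel '[{"travel":[-1,-45,0],"roll":0},{"travel":[-2,-70,-10],"roll":0},{"travel":[-2,-77,-40],"roll":0},{"travel":[-2,-77,-80],"roll":0},{"travel":[-2,-77,-100],"roll":0},{"travel":[-2,-77,-100],"roll":0},{"travel":[-2,-77,-100],"roll":0}]';  python3 - <<'E'
from cell import optics,env
from h import *
im=optics.read_camera("side"); cv2.imwrite("pics/s9.png",cv2.resize(im[100:340,230:420,::-1],None,fx=2.5,fy=2.5))
im=optics.read_camera("scene"); cv2.imwrite("pics/s9b.png",cv2.resize(im[120:320,200:400,::-1],None,fx=3,fy=3))
s=env.state(); print(s['eef_pos'],jaw(s)[2],s['ft_force'],s['t'],s['opening'])
E
```

```text
t: 22.55
eef_pos: [506.3, 272.9, 67.1]
tcp_rot: [0.12, 1.571, -1.49]
ft_force: [-0.4, 0.3, 0.3]
opening: 0.976
t: 23.35
eef_pos: [503.9, 108.5, 222.3]
tcp_rot: [1.634, 1.57, 0.025]
ft_force: [1.2, 0.5, 1.2]
opening: 1.003
t: 24.15
eef_pos: [492.8, -282.3, 222.2]
tcp_rot: [1.439, 1.571, -0.241]
ft_force: [0.1, -0.1, 1.2]
opening: 1.0
t: 24.85
eef_pos: [491.5, -357.3, 122.7]
tcp_rot: [1.19, 1.571, -0.49]
ft_force: [-0.8, 0.3, -0.0]
opening: 1.002
[ 491.89510867 -357.50417386  123.66486339] -6.2451969586154785 [0.01854094 0.10014085 0.68867587] 24.95 0.9958081608279074
```

View pics/s9.png

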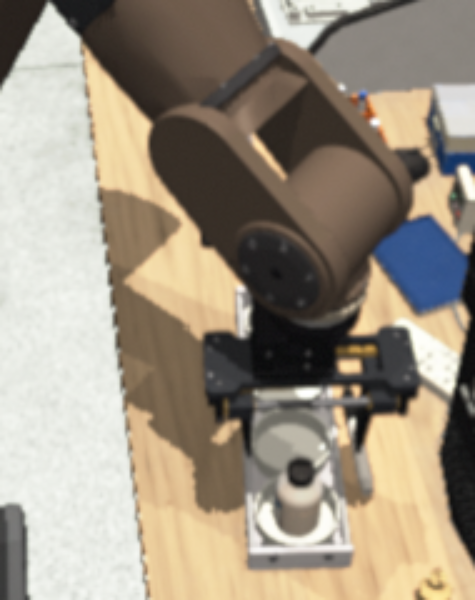

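View pics/s9b.png

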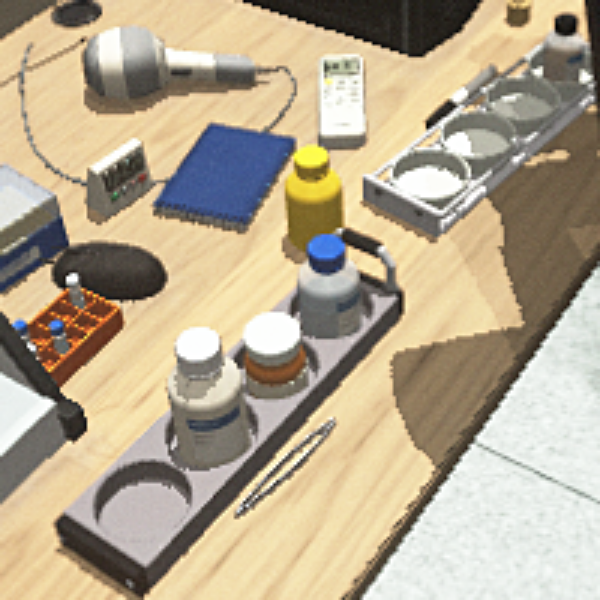

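Medium, jar and tall stand upright in wells 1–3. Now the small bottle.

```bash
python3 -m handwheel '[{"travel":[0,0,-15],"roll":0},{"travel":[0,0,-40],"roll":0},{"travel":[0,0,-60],"roll":0},{"travel":[0,0,-72],"roll":0},{"travel":[0,0,-76],"roll":0},{"travel":[0,0,-76],"roll":0},{"travel":[0,0,-76],"roll":0}]' && python3 -m handwheel '[{"travel":[0,0,0],"roll":0},{"travel":[0,0,0],"roll":0},{"travel":[0,0,0],"roll":0},{"travel":[0,0,0],"roll":0},{"travel":[0,0,0],"roll":0},{"travel":[0,0,0],"roll":0},{"travel":[0,0,0],"roll":0},{"travel":[0,0,0],"roll":0}]' 1 && python3 -m handwheel '[{"travel":[0,0,5],"roll":0},{"travel":[0,0,20],"roll":0},{"travel":[0,0,50],"roll":0},{"travel":[0,0,90],"roll":0},{"travel":[0,0,130],"roll":0},{"travel":[0,0,165],"roll":0},{"travel":[0,0,180],"roll":0},{"travel":[0,0,180],"roll":0}]'; python3 - <<'E'
from cell import optics,env
from h import *
im=optics.read_camera("side"); cv2.imwrite("pics/s10.png",cv2.resize(im[100:340,230:420,::-1],None,fx=2.5,fy=2.5))
s=env.state(); print(s['eef_pos'],jaw(s)[2],s['ft_force'],s['t'],s['opening'])
E
```

```text
t: 25.65
eef_pos: [491.7, -357.5, 47.2]
tcp_rot: [0.98, 1.569, -0.7]
ft_force: [0.3, -0.3, 0.0]
opening: 0.999
t: 26.45
eef_pos: [491.3, -357.1, 46.1]
tcp_rot: [1.884, 1.571, 0.204]
ft_force: [0.2, -0.6, -0.9]
opening: 0.48
t: 27.25
eef_pos: [491.8, -357.5, 229.7]
tcp_rot: [0.948, 1.566, -0.732]
ft_force: [0.6, -0.3, -0.7]
opening: 0.484
[ 491.29431773 -357.13023514  227.59973103] -6.2518924869130945 [ 1.58116713  0.12676197 -2.32262958] 27.3 0.48223546421232993
```

View pics/s10.png

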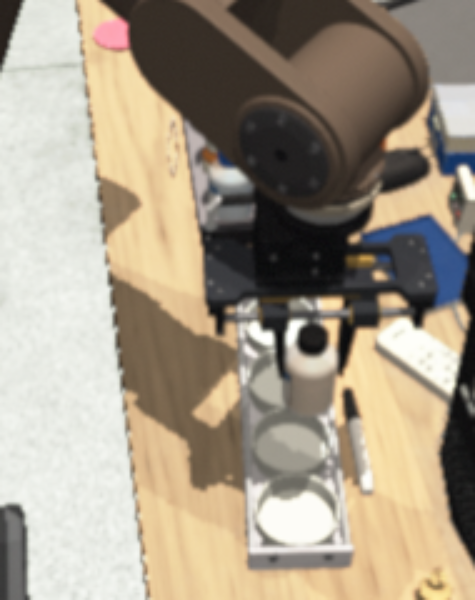

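```bash
python3 - <<'E'
import cv2
a=cv2.imread("pics/side0.png")[40:150,300:490]; cv2.imwrite("pics/c6.png",cv2.resize(a,None,fx=4,fy=4,interpolation=cv2.INTER_CUBIC))
a=cv2.imread("pics/scene0.png")[120:320,50:250]; cv2.imwrite("pics/c7.png",cv2.resize(a,None,fx=3,fy=3,interpolation=cv2.INTER_CUBIC))
E
```

```text
(no output)
```

View pics/c6.png

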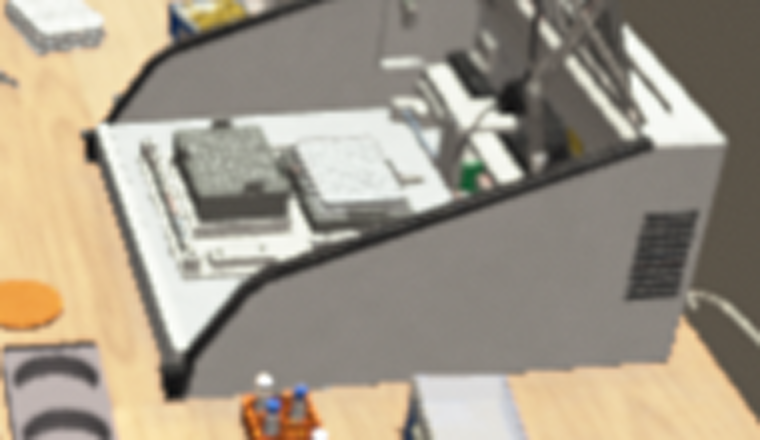

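View pics/c7.png

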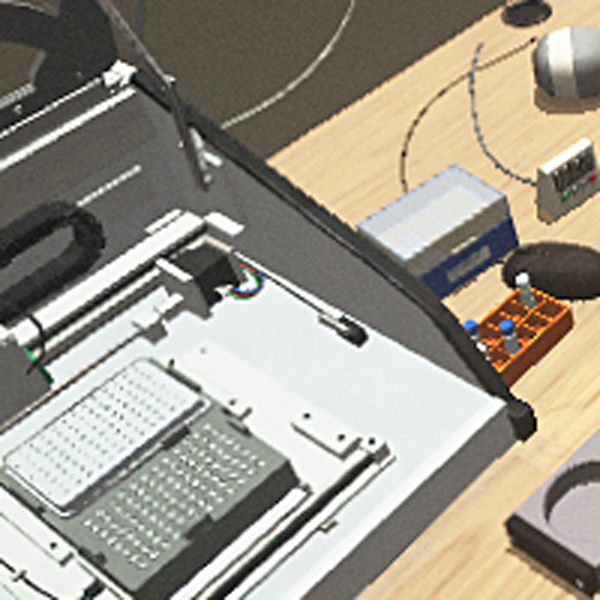

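```bash
python3 - <<'E'
from h import *
from cell import optics
S=optics.camera_params("scene");D=optics.camera_params("side")
for a,b in [((223.3,259.3),(343.7,133.7)),((193.3,223.3),(363.7,111.2))]:
    o1,d1=ray(S,*a);o2,d2=ray(D,*b)
    t=np.linalg.lstsq(np.c_[d1,-d2],o2-o1,rcond=None)[0]; p,q=o1+d1*t[0],o2+d2*t[1]; print((p+q)/2,np.linalg.norm(p-q))
E
```

```text
[611.56077251 330.84429267  37.96958095] 4.75928777199542
[681.07653449 332.40735582 126.59269122] 3.409800051714683
```

The device edge is at x≈611 at z 38, rising to x≈681 at z 127. The gripper body reaches only about x 599 at z>120, so there is clearance.

```bash
python3 -m handwheel '[{"travel":[0,15,0],"roll":0},{"travel":[1,50,0],"roll":0},{"travel":[2,95,0],"roll":0},{"travel":[3,140,0],"roll":1},{"travel":[4,185,0],"roll":2},{"travel":[5,230,0],"roll":3},{"travel":[7,275,0],"roll":4},{"travel":[8,320,0],"roll":4}]' && python3 -m handwheel '[{"travel":[1,45,0],"roll":0},{"travel":[2,90,0],"roll":0},{"travel":[3,135,0],"roll":0},{"travel":[4,180,0],"roll":0},{"travel":[5,225,0],"roll":0},{"travel":[6,270,0],"roll":0},{"travel":[7,315,0],"roll":0},{"travel":[8,350,0],"roll":0}]' && python3 -m handwheel '[{"travel":[1,25,0],"roll":0},{"travel":[2,39,-5],"roll":0},{"travel":[2,44,-30],"roll":0},{"travel":[2,44,-70],"roll":0},{"travel":[2,44,-105],"roll":0},{"travel":[2,44,-120],"roll":0},{"travel":[2,44,-120],"roll":0}]';  python3 - <<'E'
from cell import optics,env
from h import *
im=optics.read_camera("scene"); cv2.imwrite("pics/s11.png",cv2.resize(im[120:320,180:380,::-1],None,fx=3,fy=3))
s=env.state(); print(s['eef_pos'],jaw(s)[2],s['ft_force'],s['t'],s['opening'])
E
```

```text
t: 28.1
eef_pos: [498.0, -34.5, 225.0]
tcp_rot: [-1.817, 1.569, 2.857]
ft_force: [1.6, 0.5, -1.4]
opening: 0.48
t: 28.9
eef_pos: [505.5, 315.5, 224.7]
tcp_rot: [-1.167, 1.568, -2.776]
ft_force: [0.6, -1.5, -1.1]
opening: 0.476
t: 29.6
eef_pos: [507.5, 355.7, 102.9]
tcp_rot: [-1.012, 1.565, -2.623]
ft_force: [0.6, 0.4, -1.0]
opening: 0.479
[508.44492731 356.20252927 104.79119338] -2.274669556152957 [ 0.93012847 -0.10377313  0.07029902] 29.65 0.48036546580736256
```

View pics/s11.png

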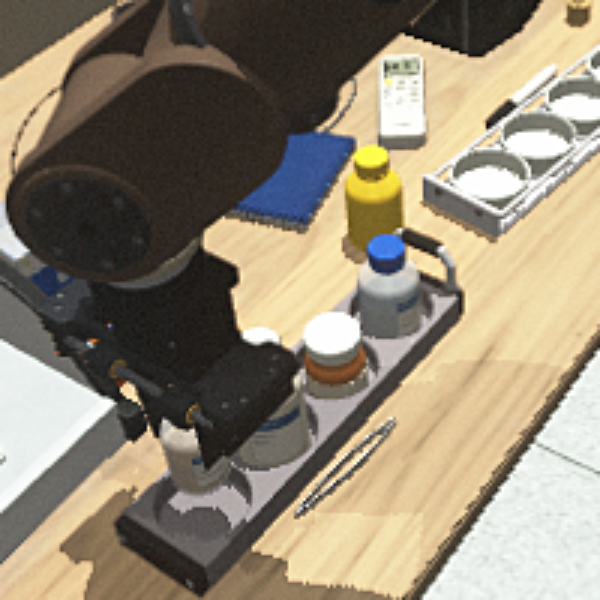

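```bash
python3 -m handwheel '[{"travel":[0,0,-12],"roll":0},{"travel":[0,0,-25],"roll":0},{"travel":[0,0,-32],"roll":0},{"travel":[0,0,-36],"roll":0},{"travel":[0,0,-40],"roll":0},{"travel":[0,0,-44],"roll":0},{"travel":[0,0,-48],"roll":0},{"travel":[0,0,-48],"roll":0}]' ; python3 -m handwheel '[{"travel":[0,0,-4],"roll":0},{"travel":[0,0,-8],"roll":0},{"travel":[0,0,-10],"roll":0},{"travel":[0,0,-11],"roll":0},{"travel":[0,0,-12],"roll":0},{"travel":[0,0,-12],"roll":0}]'; python3 -m handwheel '[{"travel":[0,0,-0.5],"roll":0},{"travel":[0,0,-1],"roll":0},{"travel":[0,0,-1],"roll":0}]';
```

```text
t: 30.45
eef_pos: [509.1, 356.8, 57.7]
tcp_rot: [-0.948, 1.57, -2.558]
ft_force: [-0.0, 0.1, -1.5]
opening: 0.48
t: 31.05
eef_pos: [509.3, 356.8, 46.1]
tcp_rot: [0.868, 1.571, -0.742]
ft_force: [0.0, -0.0, -1.2]
opening: 0.481
t: 31.35
eef_pos: [509.3, 356.9, 45.2]
tcp_rot: [1.499, 1.571, -0.111]
ft_force: [-0.1, -0.0, -1.4]
opening: 0.478
```

```bash
python3 -m handwheel '[{"travel":[0,0,-0.5],"roll":0},{"travel":[0,0,-0.5],"roll":0}]'
```

```text
t: 31.55
eef_pos: [509.4, 356.9, 45.1]
tcp_rot: [1.989, 1.57, 0.379]
ft_force: [-0.7, -0.5, 4.7]
opening: 0.48
```

Contact felt. I release, lift clear and check.

```bash
python3 -m handwheel '[{"travel":[0,0,0.5],"roll":0},{"travel":[0,0,0.5],"roll":0},{"travel":[0,0,0.5],"roll":0},{"travel":[0,0,0.5],"roll":0},{"travel":[0,0,0.5],"roll":0},{"travel":[0,0,0.5],"roll":0}]' -1 && python3 -m handwheel '[{"travel":[0,0,15],"roll":0},{"travel":[0,0,50],"roll":0},{"travel":[0,0,95],"roll":0},{"travel":[0,0,140],"roll":0},{"travel":[0,0,185],"roll":0},{"travel":[0,-30,215],"roll":0},{"travel":[0,-75,220],"roll":0},{"travel":[0,-120,220],"roll":0}]' && python3 -m handwheel '[{"travel":[0,-48,0],"roll":0},{"travel":[0,-96,0],"roll":0},{"travel":[0,-144,0],"roll":0},{"travel":[0,-192,0],"roll":0},{"travel":[0,-240,0],"roll":0},{"travel":[0,-270,0],"roll":0},{"travel":[0,-270,0],"roll":0},{"travel":[0,-270,0],"roll":0}]';  python3 - <<'E'
from cell import optics,env
from h import *
for n,f in (("scene",(slice(120,320),slice(200,400))),("side",(slice(60,260),slice(230,430)))):
    im=optics.read_camera(n)[f]; cv2.imwrite(f"pics/f_{n}.png",cv2.resize(im[:,:,::-1],None,fx=3,fy=3))
s=env.state(); print(s['eef_pos'],s['ft_force'],s['t'],s['opening'])
E
```

```text
t: 32.15
eef_pos: [509.3, 356.9, 45.1]
tcp_rot: [0.679, 1.571, -0.931]
ft_force: [0.3, -0.7, -0.8]
opening: 0.928
t: 32.95
eef_pos: [509.1, 235.9, 267.8]
tcp_rot: [1.894, 1.567, 0.285]
ft_force: [1.5, -0.7, 0.2]
opening: 1.001
t: 33.75
eef_pos: [509.1, -33.5, 266.0]
tcp_rot: [1.635, 1.57, 0.023]
ft_force: [0.9, -0.2, -0.2]
opening: 0.995
[509.1929102  -32.36638825 265.71339386] [-0.35114176  0.86497032 -0.2823388 ] 33.85 0.9997037733745224
```

View pics/f_scene.png

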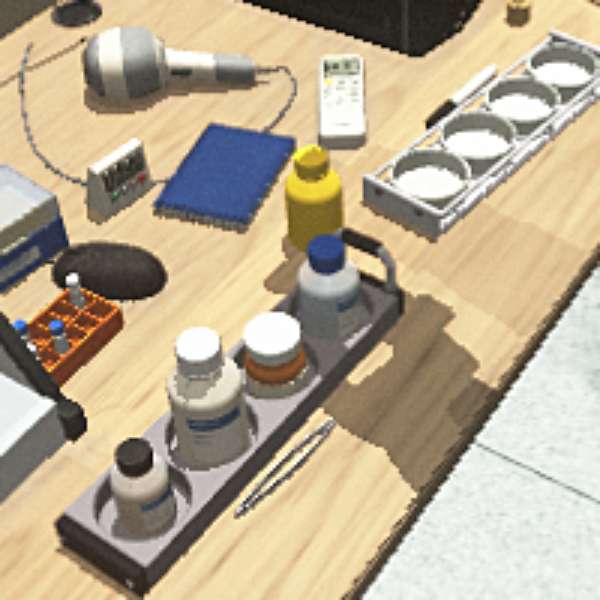

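View pics/f_side.png

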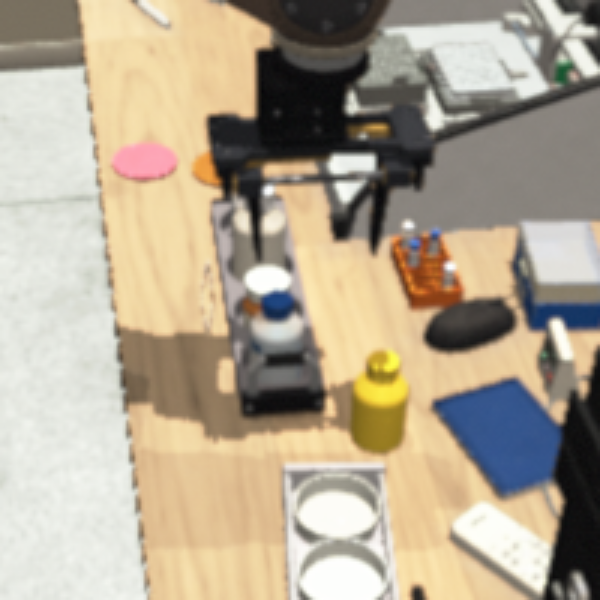

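```bash
python3 - <<'E'
from h import *
from cell import optics,job
S=optics.camera_params("scene")
for p,z in [((326,247),109),((272,330),72),((197,342),135),((134,450),91)]: print(onz(S,200+p[0]/3,120+p[1]/3,z))
job.job_done()
E
```

```text
[497.88467676 110.43901732 109.        ]
[503.04754319 187.29041891  72.        ]
[505.85429852 273.30974461 135.        ]
[507.46463281 355.22244171  91.        ]
the job is handed in; nothing more can be done
```

All four bottles are in the grey carrier in their rack order. From the loop end they stand medium (blue cap), squat jar, tall, small. I handed the job in at about 34 s of robot time.

- **Placing:** I gripped each bottle, lowered it until I felt light contact (about 5–17 N) at the height that matches the well floor, and only then released it.
- **Final checks:** the last scene picture shows all four upright in their wells, an empty rack and the yellow look-alike untouched, with the gripper clear. The cap positions in that picture fall within about 5 mm of where I set the bottles down, which is no more than the cameras disagreed with each other. No check failed.
- **Disagreement between cameras:** the fixed scene camera read about 4 mm further left (+y) than the wrist and side cameras. I trusted those two over it when I set the targets.

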